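# Load a block under the spring hold-down of a sanding jig

### The arm

A 6-joint arm with a two-finger parallel gripper is mounted at the origin on a cart in front of the work surface, level with it; the furniture and walls round the work are solid. World frame = base frame: x ahead of the robot, y to its left, z up, the work surface at z = 0. Lengths are in mm, angles in rad, forces in N, time in s.
With the tool pointing down it reaches from about 375 to 825 mm from the base axis. Payload 5.5 kg.
Tool frame: the origin (TCP) lies on the centre line of the jaws, within the pads' length; the fingertips stand manip.tcp_to_tips ahead of it and the grasp point (between the pads) lies 5 mm behind it (manip.tcp_to_tips is the distance from the TCP to the fingertips, in mm); z points along the fingers, y is the direction in which the jaws open and shut (so a half turn about z gives the same grasp; the last joint's range is limited). The gripper opens to 85 mm and grips with 20 to 120 N. Pads are 22 mm wide; open, the fingers measure 114 mm over their backs; the gripper's body (76 mm by 85 mm) begins 54 mm behind the grasp point. The pads swing forward as they close: fully open they stand 13 mm farther back than shut.
Start: joints at [-1.347, 0.314, -0.047, 1.21, 0, 1.571], TCP at [133.159, -585.033, 245.299] pointing down, gripper open.
Joint ranges: [-2.67, 2.67], [-0.69, 1.73], [-1.03, 1.25], [-2.08, 2.16], [-1.42, 1.45], [-3.14, 3.14]. Speed limits (rad/s): [2.39, 2.39, 3.01, 3.14, 3.14, 3.14].

### API

Orientations are given as a unit quaternion [x, y, z, w].
In Python, from plant import manip gives the robot as it stands. The module is installed in compiled form; this text tells all that it offers.
- The arm moves only by the tool play_rows, never from a script. Its argument "motion" is a list of rows, each a list of 3 entries, a list of its own where there are three numbers: the shift along the world's x, y, z scaled (see below), then the turn, a rotation vector about the world's x, y, z scaled (see below), then the gripper command: -1 is shut, 1 is fully open, values between are in proportion. In form: [[[dx, dy, dz], [rx, ry, rz], grip], ...]. A call has 1 to 10 rows; each row shifts and turns the commanded pose from where the row before left it; what a row does not reach is not made up. The controller multiplies each number of a shift by 5 cm and each number of a turn by 180 degrees. A row lasts 1/10 s, in which the tool goes at most 50 mm and 8.59 degrees, less where a joint would pass 70% of its speed; a pose out of reach is approached as far as the arm can. A call with a number of a shift or a turn outside -1 to 1 is refused whole. A call with a gripper value outside its range is refused whole. The fingers move at their own pace and stop on an object; "newtons" is the grip in N (left out, the last holds). Time passes only in rows, so rows that do not move let the fingers close. It gives the time, the measured TCP pose, the force and the opening at its end, in the units of the state.
- manip.get_obs(): the state, without advancing time (a new reading comes with each control period).
- manip.camera(name): name is "side" or "top" or "wrist"; returns a dict with "img" (480x640x3 uint8, red, green, blue), "z_map" (480x640 float32, mm along the optical axis (not along the pixel's ray), 0 where there is no reading), "vertical_fov" (degrees; the focal length in pixels is half the picture's height over the tangent of half this angle, whatever the lens; pixels are square), "cx", "cy" (the principal point, pixels), "dist_coeffs" ([k1, k2, p1, p2, k3] as OpenCV has them; the pictures are not rectified), "extrinsics" (4x4, takes a point from world to camera coordinates). Camera axes: x right, y up, looking along -z (the intrinsics and any distortion apply to the point x, -y, -z); pixel columns grow to the right and rows downward; lengths in mm; the calibration is good to about 2 mm. A picture is of the moment at which its call begins.
- manip.close_job(): hands the job in, once; it reports no verdict.
Trained networks look in a picture, given as the dict that the camera call returned (one of the last four; its "shot" number tells which), for a name from the list of things; names that differ only in an ending like _2 or _b are one class to them, and where a whole thing is asked for, a point or a joint stands for the part that bears it (a point fixed in the world has none). Each returns a list of dicts, best first, with "confidence" (0 to 1); they miss things now and then, are a little off and sometimes report something else, mostly with a low value. They report only what shows in the picture. A call takes as long as a camera call. They do not tell look-alikes from the thing itself.
- manip.look_for(target, picture): "extent" ([left, top, right, bottom] in pixels, round what is visible of it).
- manip.masks_of(target, picture): "region" (480x640 bool, what is visible of it) and "extent" ([left, top, right, bottom] in pixels, round what is visible of it).
- manip.mark_of(target, picture): "point" ([column, row] in pixels: a listed point, or the origin of a listed thing).
The state is a dict: "time": time; "joint_positions": joint angles; "qvel": joint speeds; "joint_efforts": joint torques, N m; "position": TCP position; "tool_rot": TCP orientation; "ft_force": force on the tool from outside, world axes, zero at the start; "moment": the same for the moment, N m; "grip_width": finger opening in mm.
Only numpy, scipy, OpenCV 4.12 (cv2) and the standard library are available. Lean on these libraries where they do the work, as an engineer would, in place of code of your own. Each camera call takes 0.05 s, during which the arm holds its last target.

### The job

Load the small layered wood block into the sanding jig: press the red bar down with one fingertip so that the spring-closed yellow flap lifts, and keep it pressed while the other fingertip pushes the block along the board, under the flap, until it is fully home against the end stop. Then let the bar come up again so that the flap rests on the block and holds it. Only press and push, never lift the block, and leave the green block, the tape roll and the screwdriver where they are.

Things in the scene. Friction and masses are not known exactly. Their poses are not given: they have to be found in the camera images.
- jig: Fixed jig on a plywood board 210 x 205 x 10 mm (x -150 to +60, y -115 to +90 mm in its own frame). Origin on the bench top (z = 0) below the lane's centre line; x points along the lane to the end stop (the pushing direction), y to the left. The hinge line of flap and bar runs parallel to x at y = +38, z = 20 mm; the red bar lies left of it, the lane right of it
- lane_mouth (a point): Point on the board's top (z = 10 mm), jig x = 0, y = 0: middle of the lane below the flap's front edge. The flap crosses the lane from x = 0 to +34 mm. The lane is 41 mm wide between two aluminium rails 14 mm high (x -16 to +40 mm) that flare out towards the front to x = -74 mm
- stop_face (a point): Point on the board's top, jig x = +38, y = 0 mm: foot of the dark end stop's face. With the block fully home its front face touches the stop, its centre is at jig x = +8 and its rear face at jig x = -22 mm, 22 mm in front of the flap, so the pushing finger never goes under the flap
- rocker (a joint): Angle of flap and red bar, one rigid rocker (rad): 0 = closed by its spring, grows as the bar is pressed and the flap lifts, limit 0.60. At 0 the flap's underside is 5 to 12 mm lower than the block's top and bars the way. The block passes under from about 0.28; 0.42 is a good opening. About 0.21 when the flap rests on the block
- bar_mid (a point): Middle of the upper side of the red press bar, at jig x = -49, 30 mm left of the hinge line; turns with the bar. The bar is a plate 4 mm thick, jig x -140 to +42 mm, 8 to 45 mm left of the hinge line; a fingertip may press it anywhere along its length and slide along it. Closed it slopes up to the left and this point is at z = 34 mm; at joint value 0.42 it is level at z = 22 mm, held by 8 to 12 N
- flap_front (a point): Underside of the yellow flap at its front edge (jig x = 0), over the lane's middle; turns with the flap. The flap is a plate 34 mm (along the lane) x 63 mm (across) x 5 mm, rising from the hinge line on the lane's left and reaching over the whole lane. Held at 0.42 its highest point is at z = 63 mm
- block: Loose block of layered wood, 35 x 60 x 35 mm, 60 g, standing on the board in front of the flap. Origin at the centre of its underside (z = 10 mm on the board). Its own y axis is its long (60 mm) axis and lies roughly along the lane; its own x axis is across it
- green_block: Loose green wax block, 50 x 70 x 30 mm, parked on the board right of the lane; not to be disturbed. Origin at the centre of its underside
- tape_roll: Loose roll of masking tape, 100 mm across, 25 mm high, on the bench at the left; not to be disturbed. Origin at the centre of its underside
- screwdriver: Loose yellow screwdriver, 135 mm long (its y axis), lying on the bench at the right; not to be disturbed. Origin at the centre of its underside
Things that resemble listed ones, but are neither listed nor needed, are in the scene too. Leave any blue, orange or pink look-alike of the block alone.

How it is judged:
By the outcome, as a careful person would: the job done as asked, in the order asked, and still so for the second after the job is handed in, with the robot touching nothing.
It also fails if it takes over 40 s, if anything falls off the work surface, if the arm or the gripper's body presses on something with over 40 N, if the wrist force passes 120 N, or if a joint passes its speed limit or range.

## Working session

There is one attempt and no reset: what is moved stays moved. The work goes in short steps, Python scripts to look and compute and a tool call to move; the robot and the scene stay as the last step left them, time stands still between calls to the robot, and variables do not carry over. Pictures are saved under pics/ and viewed, and the job is handed in when it is done.

Besides the shell and the picture viewer there is one more tool, called after ">>>" in YAML: its name, and indented under it one key for each argument. play_rows: Moves the arm, as the interface text tells. Shifts and turns lie within -1 to 1; 1 stands for 5 cm of shift or 180 degrees of turn. Its arguments: {"type":"object","properties":{"motion":{"type":"array","items":{"type":"array"}},"newtons":{"type":"number"}},"required":["motion"]}

```bash
mkdir -p pics; ls; cat > h.py <<'E'
import numpy as np, cv2
from plant import manip
def K(c):
    f=240/np.tan(np.radians(c["vertical_fov"])/2)
    return np.array([[f,0,c["cx"]],[0,f,c["cy"]],[0,0,1]]),np.array(c["dist_coeffs"],float)
def world(c,uv,z=None,depth=None):
    """pixel -> world, at given world height z, or with depth"""
    k,d=K(c); uv=np.array(uv,float).reshape(-1,1,2)
    n=cv2.undistortPoints(uv,k,d).reshape(-1,2)
    ray=np.c_[n[:,0],-n[:,1],-np.ones(len(n))]
    E=np.array(c["extrinsics"]);R=E[:3,:3];t=E[:3,3]
    o=-R.T@t; r=ray@R
    if depth is not None: return o+r*np.asarray(depth).reshape(-1,1)
    return o+r*((z-o[2])/r[:,2])[:,None]
def proj(c,P):
    P=np.atleast_2d(np.array(P,float));E=np.array(c["extrinsics"]);k,d=K(c)
    p=P@E[:3,:3].T+E[:3,3]; p=p*[1,-1,-1]
    return cv2.projectPoints(p,np.zeros(3),np.zeros(3),k,d)[0].reshape(-1,2)
def save(c,n): cv2.imwrite("pics/"+n,cv2.cvtColor(c["img"],cv2.COLOR_RGB2BGR))
E
python3 - <<'E'
from h import *
print(manip.get_obs(), manip.tcp_to_tips)
for n in("top","side"):
    c=manip.camera(n); save(c,n+"0.png"); print(n,c["shot"])
    for t in ["lane_mouth","stop_face","bar_mid","flap_front","jig","block","green_block"]:
        print(t,[(np.round(m["point"]).tolist(),round(m["confidence"],2)) for m in manip.mark_of(t,c)][:5])
E
```

```text
pics
{'time': 0.0, 'joint_positions': array([-1.34701426e+00,  3.14214248e-01, -4.80944531e-02,  1.21018933e+00,
        3.47465662e-05,  1.57079329e+00]), 'qvel': array([-0.0013474 , -0.00102869, -0.00047793,  0.00063233,  0.00095726,
        0.0013372 ]), 'joint_efforts': array([-4.77318226e-04, -5.39593220e+01,  3.39746189e+01,  1.91391644e-02,
       -5.46055480e-05, -1.13972371e-05]), 'position': array([ 133.0381495 , -584.49195394,  244.43485879]), 'tool_rot': array([ 9.93746199e-01,  1.11659163e-01, -7.77383648e-05, -8.47472325e-04]), 'ft_force': array([-0.39316627,  0.50389151,  0.36612369]), 'moment': array([-0.02605581, -0.00442158,  0.02051437]), 'grip_width': 85.40229171558055} 14.0
top 1
lane_mouth [([339.0, 182.0], 0.64)]
stop_face [([338.0, 170.0], 0.71), ([492.0, 223.0], 0.64)]
bar_mid [([313.0, 208.0], 0.84)]
flap_front [([344.0, 182.0], 0.81)]
jig [([338.0, 182.0], 0.71)]
block [([347.0, 299.0], 0.92), ([269.0, 217.0], 0.89), ([427.0, 255.0], 0.57), ([341.0, 217.0], 0.56)]
green_block [([376.0, 203.0], 0.57)]
side 2
lane_mouth [([371.0, 279.0], 0.67), ([338.0, 276.0], 0.59)]
stop_face [([390.0, 274.0], 0.86)]
bar_mid [([347.0, 250.0], 0.87)]
flap_front [([374.0, 270.0], 0.89)]
jig [([369.0, 278.0], 0.85)]
block [([268.0, 289.0], 0.74), ([338.0, 243.0], 0.73), ([339.0, 275.0], 0.72), ([314.0, 339.0], 0.63)]
green_block [([360.0, 293.0], 0.56), ([361.0, 390.0], 0.26)]
```

View pics/top0.png

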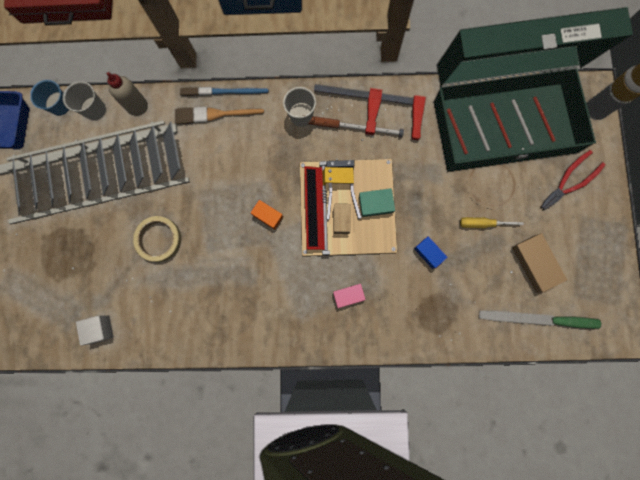

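View pics/side0.png

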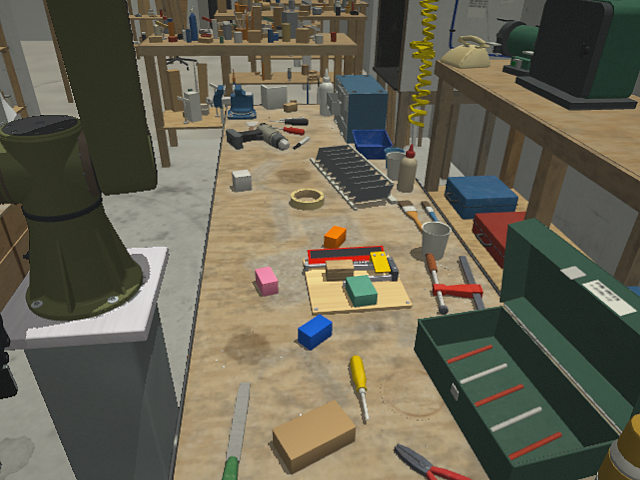

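The top picture shows four candidates for the block: tan at (341,217) in the lane, orange at (267,215), pink at (349,297) and blue at (431,252). The tan one fits because it is layered wood, stands on the board and is in front of the flap. I'll confirm this in an enlarged crop and measure the jig.

```bash
python3 - <<'E'
from h import *
c=manip.camera("top"); 
im=c["img"][150:265,290:410]; im=cv2.resize(im,None,fx=5,fy=5,interpolation=cv2.INTER_CUBIC)
cv2.imwrite("pics/crop.png",cv2.cvtColor(im,cv2.COLOR_RGB2BGR))
Ei=np.linalg.inv(np.array(c["extrinsics"])); print("campos",Ei[:3,3])
# board mask: from depth/world z
v,u=np.mgrid[140:270,285:415]
P=world(c,np.c_[u.ravel(),v.ravel()],depth=c["z_map"][v,u].ravel())
print("z noise bench", np.percentile(P[:,2],[5,25,50,75,95]))
m=manip.masks_of("jig",c)
for q in m[:2]: print(q["extent"],q["confidence"],q["region"].sum())
for t in["block","bar_mid","flap_front"]:
  for q in manip.masks_of(t,c)[:5]:
    r=q["region"]; vv,uu=np.nonzero(r); Q=world(c,np.c_[uu,vv],depth=c["z_map"][vv,uu])
    rect=cv2.minAreaRect(Q[:,:2].astype(np.float32))
    print(t,q["extent"],round(q["confidence"],2),np.round(np.median(Q,0),1),rect)
for p,z in[((339,182),10),((338,170),10),((313,208),34)]: print(p,world(c,p,z=z))
E
```

```text
campos [ 370.69449183   -1.34871347 1028.909555  ]
z noise bench [-1.84625587  0.6841101   8.06320695 14.79422738 43.31686652]
[299.9, 154.9, 397.2, 259.3] 0.88 7437
block [252.1, 200.4, 283.8, 229.5] 0.82 [564.4 125.7  35.5] ((490.5709228515625, 65.47484588623047), (270.2880554199219, 47.826416015625), 39.171302795410156)
block [415.8, 238.5, 446.7, 268.2] 0.66 [ 474.  -217.3   35. ] ((417.7165222167969, -131.91818237304688), (64.88457489013672, 269.8662414550781), 33.32463073730469)
block [335.0, 284.0, 364.5, 308.8] 0.6 [388.8 -43.5  35.4] ((389.88623046875, -44.842430114746094), (36.86767578125, 62.776336669921875), 16.03032875061035)
bar_mid [304.0, 165.7, 356.6, 250.9] 0.91 [598.9  16.5  34.3] ((520.5988159179688, -9.091907501220703), (299.1507568359375, 106.6046371459961), 1.85391366481781)
flap_front [300.1, 165.1, 355.0, 249.5] 0.79 [600.4  16.2  34.2] ((522.9869384765625, -1.7595710754394531), (109.36075592041016, 304.472900390625), 88.28482055664062)
(339, 182) [[638.08503476 -30.43229388  10.        ]]
(338, 170) [[665.53580705 -28.97263709  10.        ]]
(313, 208) [[575.99992132  27.36895205  34.        ]]
```

View pics/crop.png

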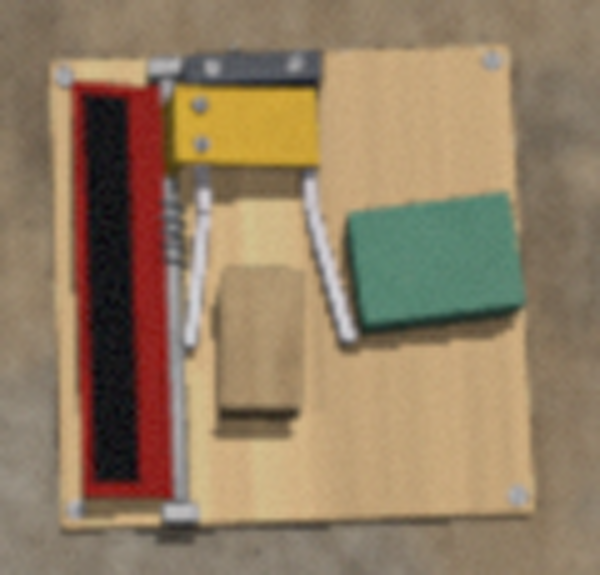

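```bash
python3 - <<'E'
from h import *
c=manip.camera("top"); 
f=lambda L:(np.array(L,float)+.5)/5-.5+[290,150]
W=world(c,f([(50,62),(508,47),(533,514),(63,529)]),z=10)[:,:2]
J=np.array([(60,90),(60,-115),(-150,-115),(-150,90)],float)
def fit(J,W):
    a=J-J.mean(0);b=W-W.mean(0)
    th=np.arctan2((a[:,0]*b[:,1]-a[:,1]*b[:,0]).sum(),(a*b).sum());R=np.array([[np.cos(th),-np.sin(th)],[np.sin(th),np.cos(th)]])
    return th,R,W.mean(0)-R@J.mean(0)
th,R,t=fit(J,W);print(W,np.degrees(th),t,"res",(W-(J@R.T+t)).round(1))
def tj(p):return (p-t)@R
# block top z=45
B=world(c,f([(222,268),(304,266),(298,411),(216,408)]),z=45)[:,:2]
print("block jig",tj(B).round(1),tj(B).mean(0))
G=world(c,f([(348,212),(506,194),(523,303),(362,327)]),z=40)[:,:2];print("green jig",tj(G).round(1))
for n,p,z in[("bar corners",[(76,85),(168,90),(172,496),(86,496)],34),("flap",[(175,85),(318,85),(318,165),(175,160)],45),("rails",[(205,180),(190,345),(310,178),(348,338)],24)]:
    print(n,tj(world(c,f(p),z=z)[:,:2]).round(1))
np.savez("jig.npz",R=R,t=t)
E
```

```text
[[ 686.23569365   55.98953263]
 [ 687.75135078 -147.79060493]
 [ 479.17775114 -149.06473357]
 [ 477.3132858    53.28063358]] 0.512628820648833 [627.50588246 -33.99418102] res [[-0.5 -0.5]
 [-0.8  0.7]
 [ 0.6  1.3]
 [ 0.6 -1.4]]
block jig [[ -44.4   16.8]
 [ -44.7  -17.9]
 [-106.6  -12.9]
 [-104.2   21.4]] [-74.96348947   1.85585251]
green jig [[ -20.7  -37.9]
 [ -15.1 -105.5]
 [ -62.7 -110.1]
 [ -70.8  -41.6]]
bar corners [[  41.3   77.1]
 [  37.6   37.3]
 [-139.4   41. ]
 [-138.3   77.3]]
flap [[ 36.5  34.2]
 [ 34.3 -27.1]
 [ -0.9 -25.6]
 [  3.4  35.2]]
rails [[ -0.5  22.4]
 [-73.2  31.3]
 [ -1.2 -23.2]
 [-72.4 -36.6]]
```

The crop confirms it: the tan layered block stands in the lane, with its long axis along the lane, its centre at jig (-75, +2) and about 4° of yaw. The jig origin is at world (627.5, -34) with a yaw of 0.5°. The left finger will press the bar at jig y≈67 and the right finger will sit behind the block at y≈2.5, both with about 50 mm opening. I'll move over there now.

>>> play_rows:
  motion:
    - [[0.5, 0.4, 0], [0, 0, -0.0068], 0.18]
    - [[0.5, 0.4, 0], [0, 0, -0.0068], 0.18]
    - [[0.5, 0.4, 0], [0, 0, -0.0068], 0.18]
    - [[0.5, 0.4, 0], [0, 0, -0.0068], 0.18]
    - [[0.5, 0.4, 0], [0, 0, -0.0068], 0.18]
    - [[0.5, 0.4, 0], [0, 0, -0.0068], 0.18]
    - [[0.5, 0.4, 0], [0, 0, -0.0068], 0.18]
    - [[0.5, 0.4, 0], [0, 0, -0.0068], 0.18]
    - [[0.5, 0.4, 0], [0, 0, -0.0068], 0.18]
    - [[0.5, 0.4, 0], [0, 0, -0.0068], 0.18]

```text
time: 2.1
position: [384.1, -384.2, 245.4]
tool_rot: [1.0, 0.005, 0.0, 0.0]
ft_force: [0.7, 0.3, 0.8]
grip_width: 50.2
```

```bash
python3 -c "
from h import *
from scipy.spatial.transform import Rotation as R
o=manip.get_obs();print(o['position'],o['joint_positions'],o['grip_width'],R.from_quat(o['tool_rot']).as_matrix().round(4))"
```

```text
[ 384.11724356 -384.15700311  245.43860019] [-7.85436804e-01  2.06411799e-01 -1.86648580e-01  1.17736052e+00
 -2.24760509e-05  2.34691465e+00] 50.223156743824745 [[ 1.0e+00  9.2e-03  2.0e-04]
 [ 9.2e-03 -1.0e+00 -3.0e-04]
 [ 2.0e-04  3.0e-04 -1.0e+00]]
```

>>> play_rows:
  motion:
    - [[0.23, 0.77, 0], [0, 0, 0.04], 0.18]
    - [[0.23, 0.77, 0], [0, 0, 0.04], 0.18]
    - [[0.23, 0.77, 0], [0, 0, 0.04], 0.18]
    - [[0.23, 0.77, 0], [0, 0, 0.04], 0.18]
    - [[0.23, 0.77, 0], [0, 0, 0.04], 0.18]
    - [[0.23, 0.77, 0], [0, 0, 0.04], 0.18]
    - [[0.23, 0.77, 0], [0, 0, 0.04], 0.18]
    - [[0.23, 0.77, 0], [0, 0, 0.04], 0.18]
    - [[0.23, 0.77, 0], [0, 0, 0.04], 0.18]
    - [[0.23, 0.77, 0], [0, 0, 0.04], 0.18]

```text
time: 3.1
position: [498.5, 1.6, 245.6]
tool_rot: [0.804, 0.594, 0.0, 0.0]
ft_force: [0.9, -0.7, -0.7]
grip_width: 50.4
```

>>> play_rows:
  motion:
    - [[0, 0, 0], [0, 0, 0.04], 0.18]
    - [[0, 0, 0], [0, 0, 0.04], 0.18]
    - [[0, 0, 0], [0, 0, 0.04], 0.18]
    - [[0, 0, 0], [0, 0, 0.04], 0.18]
    - [[0, 0, 0], [0, 0, 0.04], 0.18]
    - [[0, 0, 0], [0, 0, 0.04], 0.18]
    - [[0, 0, 0], [0, 0, 0.04], 0.18]
    - [[0, 0, 0], [0, 0, 0.04], 0.18]
    - [[0, 0, 0], [0, 0, 0.04], 0.18]
    - [[0, 0, 0], [0, 0, 0.04], 0.18]

```text
time: 4.1
position: [498.2, -0.0, 245.4]
tool_rot: [0.302, 0.953, 0.0, 0.0]
ft_force: [0.2, 0.4, 0.2]
grip_width: 50.2
```

>>> play_rows:
  motion:
    - [[0, 0, -0.5], [0, 0, 0.04], 0.18]
    - [[0, 0, -0.5], [0, 0, 0.04], 0.18]
    - [[0, 0, -0.5], [0, 0, 0.04], 0.18]
    - [[0, 0, -0.5], [0, 0, 0.04], 0.18]
    - [[0, 0, -0.3], [0, 0, 0.04], 0.18]
    - [[0, 0, 0], [0, 0, 0], 0.18]

```text
time: 4.7
position: [496.3, -0.0, 128.3]
tool_rot: [-0.005, 1.0, 0.0, -0.002]
ft_force: [0.5, 0.2, -0.2]
grip_width: 50.2
```

```bash
python3 - <<'E'
from h import *
from scipy.spatial.transform import Rotation as R
o=manip.get_obs();print(o['position'],o['joint_positions'],o['grip_width'],R.from_quat(o['tool_rot']).as_matrix().round(4))
for n in("top","wrist","side"):
    c=manip.camera(n);save(c,n+"1.png")
    print(n,np.linalg.inv(np.array(c["extrinsics"])).round(2))
E
```

```text
[ 4.96285481e+02 -4.07544600e-02  1.28258749e+02] [-7.70428667e-05  2.05620678e-01 -4.68870785e-01  9.00420593e-01
 -7.94952291e-06 -1.05213966e-02] 50.23775235339288 [[-0.9999 -0.0104 -0.0041]
 [-0.0104  0.9999 -0.    ]
 [ 0.0041  0.     -1.    ]]
top [[-2.00000e-02  9.90000e-01 -1.60000e-01  3.70690e+02]
 [-1.00000e+00 -2.00000e-02 -2.00000e-02 -1.35000e+00]
 [-2.00000e-02  1.60000e-01  9.90000e-01  1.02891e+03]
 [ 0.00000e+00  0.00000e+00  0.00000e+00  1.00000e+00]]
wrist [[-1.0000e-02 -9.6000e-01 -2.7000e-01  4.2922e+02]
 [ 1.0000e+00 -1.0000e-02 -0.0000e+00 -5.8000e-01]
 [ 0.0000e+00 -2.7000e-01  9.6000e-01  2.5847e+02]
 [ 0.0000e+00  0.0000e+00  0.0000e+00  1.0000e+00]]
side [[ 9.9000e-01  5.0000e-02 -1.2000e-01  3.9121e+02]
 [-1.3000e-01  5.2000e-01 -8.5000e-01 -9.1886e+02]
 [ 2.0000e-02  8.5000e-01  5.2000e-01  6.3695e+02]
 [ 0.0000e+00  0.0000e+00  0.0000e+00  1.0000e+00]]
```

View pics/wrist1.png

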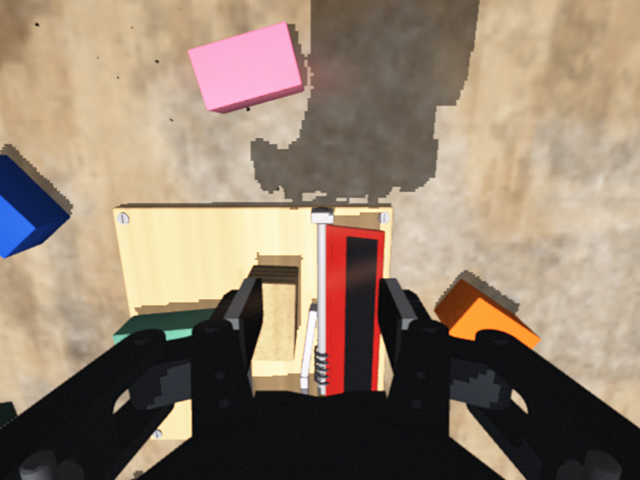

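View pics/side1.png

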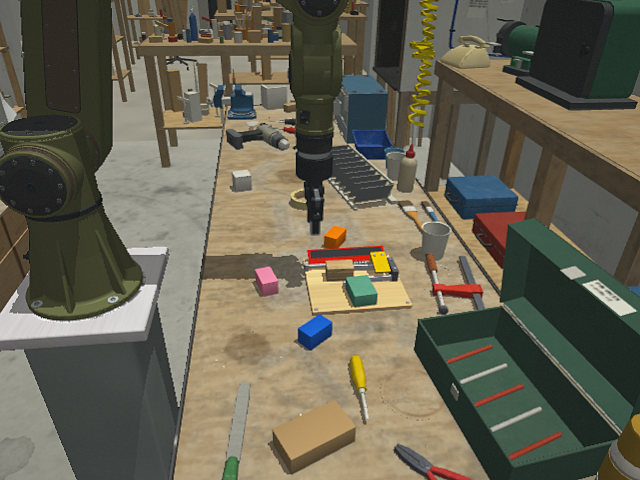

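View pics/top1.png

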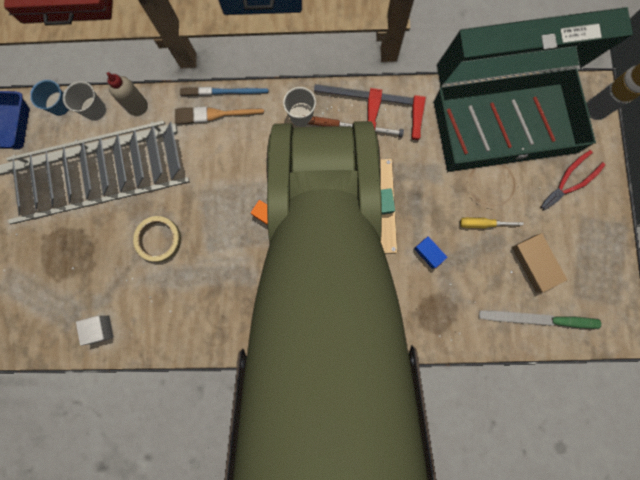

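The wrist view shows the board's rear edge (113,205)–(391,206), the block's rear top edge near (253–298,270), the bar at (325–384,230–395), and the fingertips near (240,285) and (400,285). I'll refine the jig and block poses and the fingertip positions from this view.

```bash
python3 - <<'E'
from h import *
c=manip.camera("wrist");im=c["img"]
cr=cv2.resize(im[195:405,100:420],None,fx=2.5,fy=2.5,interpolation=cv2.INTER_CUBIC)
cv2.imwrite("pics/wcrop.png",cv2.cvtColor(cr,cv2.COLOR_RGB2BGR))
J=np.load("jig.npz");R,t=J["R"],J["t"]
tj=lambda p:(p-t)@R
print("board rear corners",tj(world(c,[(113,205),(391,206)],z=10)[:,:2]))
# finger points by depth: z>80
v,u=np.mgrid[250:340,180:460];d=c["z_map"][v,u].ravel()
P=world(c,np.c_[u.ravel(),v.ravel()],depth=d);ok=(d>0)&(P[:,2]>80)
P=P[ok]
for s,Q in(("L",P[P[:,1]>0]),("R",P[P[:,1]<0])):
    i=Q[:,2]<Q[:,2].min()+12
    print(s,"zmin",Q[:,2].min(),"pct",np.percentile(Q[:,2],[.5,1,2,5]),"low x",np.percentile(Q[i,0],[2,98]),"y",np.percentile(Q[i,1],[2,98]))
# block points
v,u=np.mgrid[255:380,240:310];d=c["z_map"][v,u].ravel();P=world(c,np.c_[u.ravel(),v.ravel()],depth=d)
k=(abs(P[:,2]-45)<4)&(d>0);Q=tj(P[k,:2]);print("block top",np.percentile(Q,[1,99],axis=0),np.median(P[k,2]),cv2.minAreaRect(Q.astype(np.float32)))
E
```

```text
board rear corners [[-146.77176143 -115.28674471]
 [-145.88999891   86.97923814]]
L zmin 120.30484887924979 pct [121.57313919 122.20423423 123.88257169 126.72089251] low x [487.77940621 509.28189321] y [24.80772405 37.2399719 ]
R zmin 120.12854732645144 pct [121.53106866 122.5531852  123.7013413  126.43743976] low x [488.2555555  509.61793023] y [-37.47379272 -25.16588751]
block top [[-103.55308537  -10.62591261]
 [ -44.338433     17.66599116]] 45.0937788740557 ((-73.59925842285156, 0.63348388671875), (33.960960388183594, 60.965606689453125), 88.17473602294922)
```

View pics/wcrop.png

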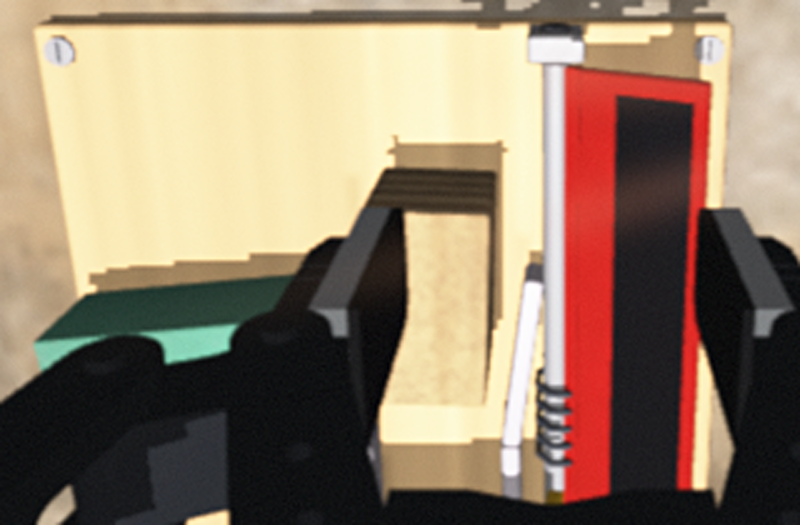

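```bash
python3 - <<'E'
from h import *
c=manip.camera("wrist")
f=lambda L:(np.array(L,float)+.5)/2.5-.5+[100,195]
p=lambda n,L,z:print(n,world(c,f(L),z=z)[:,:2].round(1).tolist())
p("block rear bottom",[(388,170),(497,173)],10)
p("block rear top L",[(494,214)],45)
p("block front-left top",[(485,404)],45)
p("rod",[(554,90),(555,370)],20)
p("bar rear inner",[(567,66)],22)
p("bar rear outer",[(711,82)],38)
p("board",[(36,25),(732,24)],10)
p("rail left front end",[(534,270)],24)
E
```

```text
block rear bottom [[526.2, -49.4], [526.9, -16.1]]
block rear top L [[525.1, -14.8]]
block front-left top [[583.7, -17.9]]
rod [[497.6, 1.0], [589.0, 2.2]]
bar rear inner [[490.0, 4.6]]
bar rear outer [[490.0, 42.2]]
board [[482.0, -149.9], [480.0, 52.7]]
rail left front end [[552.3, -4.4]]
```

>>> play_rows:
  motion:
    - [[0.1, -0.06, -0.2], [0, 0, 0], 0.18]
    - [[0, 0, -0.4], [0, 0, 0], 0.18]
    - [[0, 0, -0.4], [0, 0, 0], 0.18]
    - [[0, 0, -0.3], [0, 0, 0], 0.18]
    - [[0, 0, -0.1], [0, 0, 0], 0.18]
    - [[0, 0, 0], [0, 0, 0], 0.18]
    - [[0, 0, 0], [0, 0, 0], 0.18]

```text
time: 5.65
position: [503.8, -3.1, 60.8]
tool_rot: [-0.005, 1.0, -0.0, 0.0]
ft_force: [-0.5, -0.6, 0.3]
grip_width: 50.2
```

```bash
python3 - <<'E'
from h import *
o=manip.get_obs();print(o['position'])
c=manip.camera("wrist");save(c,"wrist2.png")
E
```

```text
[503.81724974  -3.11360513  60.84581286]
```

View pics/wrist2.png

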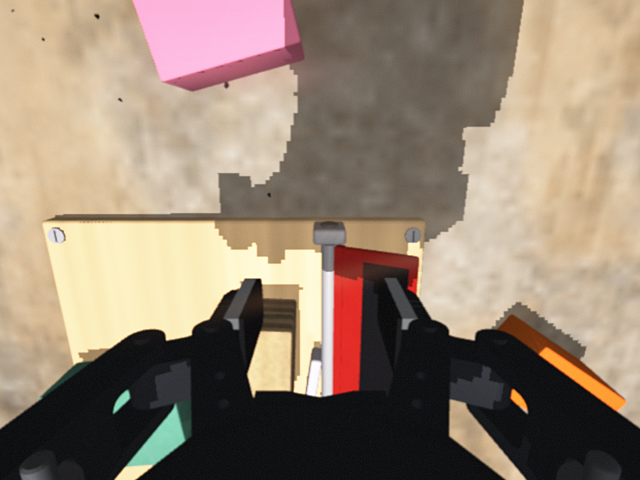

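>>> play_rows:
  motion:
    - [[-0.06, 0, -0.2], [0, 0, 0], 0.18]
    - [[0, 0, -0.1], [0, 0, 0], 0.18]
    - [[0, 0, -0.1], [0, 0, 0], 0.18]
    - [[0, 0, -0.06], [0, 0, 0], 0.18]
    - [[0, 0, -0.06], [0, 0, 0], 0.18]
    - [[0, 0, 0], [0, 0, 0], 0.18]
    - [[0, 0, 0], [0, 0, 0], 0.18]

```text
time: 6.4
position: [500.3, -1.3, 34.7]
tool_rot: [-0.006, 1.0, 0.002, 0.0]
ft_force: [-2.5, 4.3, 9.0]
grip_width: 50.2
```

```bash
python3 - <<'E'
from h import *
o=manip.get_obs();print(o['position'],o['ft_force'])
c=manip.camera("wrist");save(c,"wrist3.png")
c=manip.camera("side");im=cv2.resize(c["img"][210:320,280:430],None,fx=5,fy=5,interpolation=cv2.INTER_CUBIC);cv2.imwrite("pics/side3.png",im[:,:,::-1])
E
```

```text
[500.27415688  -1.2760977   34.70280156] [-2.45996114  4.34463544  9.02417318]
```

View pics/wrist3.png

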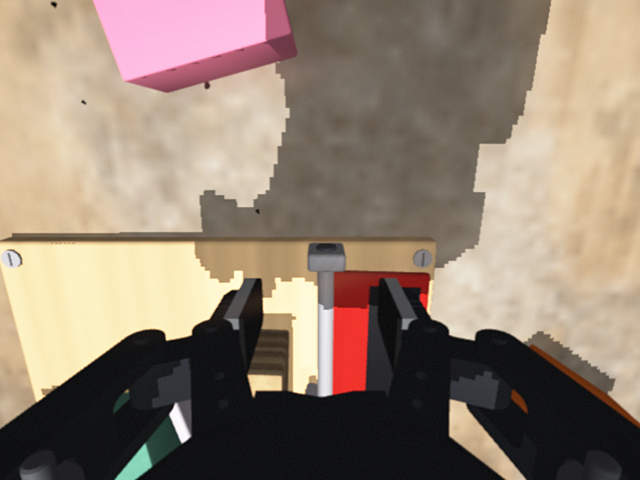

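View pics/side3.png

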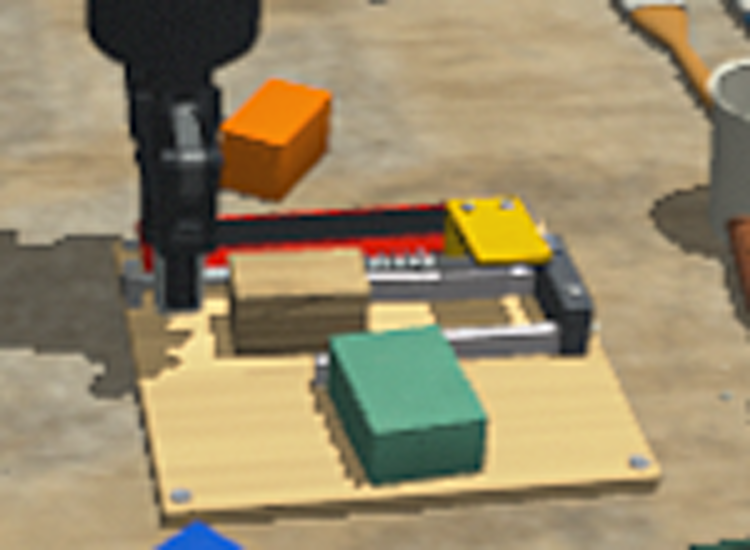

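>>> play_rows:
  motion:
    - [[0, -0.03, -0.05], [0, 0, 0], 0.18]
    - [[0, 0, -0.05], [0, 0, 0], 0.18]
    - [[0, 0, 0], [0, 0, 0], 0.18]
    - [[0, 0, 0], [0, 0, 0], 0.18]

```text
time: 6.9
position: [500.9, -2.4, 30.2]
tool_rot: [-0.006, 1.0, 0.002, 0.001]
ft_force: [-3.0, 6.4, 12.6]
grip_width: 50.3
```

```bash
python3 - <<'E'
from h import *
o=manip.get_obs();print(o['position'],o['ft_force'])
J=np.load("jig.npz");R,t=J["R"],J["t"]
c=manip.camera("side")
im=c["img"].copy()
# overlay predicted flap outline for several angles
def jig(p):
    p=np.array(p,float);w=np.c_[p[:,:2]@R.T+t,p[:,2]];return w
v,u=np.mgrid[225:290,360:410]
d=c["z_map"][v,u].ravel();P=world(c,np.c_[u.ravel(),v.ravel()],depth=d);col=im[225:290,360:410].reshape(-1,3).astype(int)
k=(col[:,0]>150)&(col[:,2]<70)&(col[:,1]>110)&(d>0)
Q=np.c_[(P[k,:2]-t)@R,P[k,2]]
print(k.sum(),Q.min(0),Q.max(0))
A=np.c_[Q[:,1],np.ones(len(Q))];m=Q[:,1]<20
s=np.linalg.lstsq(A[m],Q[m,2],rcond=None)[0];print("flap slope dz/dy",s,np.arctan(-s[0]))
# bar slope: red
col=im.reshape(-1,3).astype(int);v,u=np.mgrid[0:480,0:640];d=c["z_map"].ravel()
kk=((u>300)&(u<390)&(v>240)&(v<275)).ravel()&(d>0)&(col[:,0]>100)&(col[:,1]<60)&(col[:,2]<60)
P=world(c,np.c_[u.ravel(),v.ravel()][kk],depth=d[kk]);Q=np.c_[(P[:,:2]-t)@R,P[:,2]]
s=np.polyfit(Q[:,1],Q[:,2],1);print("bar",len(Q),s,Q.min(0),Q.max(0))
im=cv2.resize(c["img"][210:320,280:430],None,fx=5,fy=5,interpolation=cv2.INTER_CUBIC);cv2.imwrite("pics/side4.png",im[:,:,::-1])
E
```

```text
[500.86392735  -2.43429965  30.19900752] [-3.0374229   6.44951088 12.58589586]
117 [  0.52412187 -15.86341451  -2.70971121] [ 33.86922277 128.67499827  67.9300494 ]
flap slope dz/dy [-0.29181927 63.28248374] 0.2839347401335626
bar 122 [-0.18679787 32.74459781] [-138.63609462  -23.94606214    0.56177528] [ 39.6355094  159.43356581  70.4781266 ]
```

View pics/side4.png

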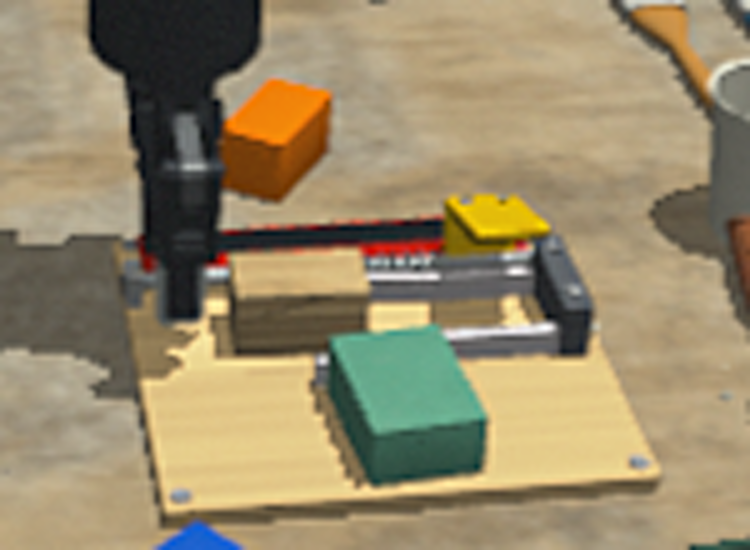

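The flap is lifted (12.6 N on the bar and the side view fit about 0.42). I'll push along the lane now.

>>> play_rows:
  motion:
    - [[0.08, 0, 0], [0, 0, 0], 0.18]
    - [[0.08, 0, 0], [0, 0, 0], 0.18]
    - [[0.08, 0, 0], [0, 0, 0], 0.18]
    - [[0.08, 0, 0], [0, 0, 0], 0.18]
    - [[0.08, 0, 0], [0, 0, 0], 0.18]
    - [[0.08, 0, 0], [0, 0, 0], 0.18]
    - [[0.08, 0, 0], [0, 0, 0], 0.18]
    - [[0.08, 0, 0], [0, 0, 0], 0.18]
    - [[0.08, 0.01, 0], [0, 0, 0], 0.18]
    - [[0, 0, 0], [0, 0, 0], 0.18]

```text
time: 7.95
position: [534.1, -3.3, 29.4]
tool_rot: [-0.005, 1.0, 0.001, -0.002]
ft_force: [-7.9, 1.6, 14.8]
grip_width: 50.5
```

```bash
python3 - <<'E'
from h import *
o=manip.get_obs();print(o['position'],o['ft_force'])
c=manip.camera("wrist");save(c,"wrist5.png")
c=manip.camera("side")
im=cv2.resize(c["img"][210:320,280:430],None,fx=5,fy=5,interpolation=cv2.INTER_CUBIC);cv2.imwrite("pics/side5.png",im[:,:,::-1])
E
```

```text
[534.11551769  -3.27813081  29.37057601] [-7.8876565   1.5698366  14.82674458]
```

View pics/side5.png

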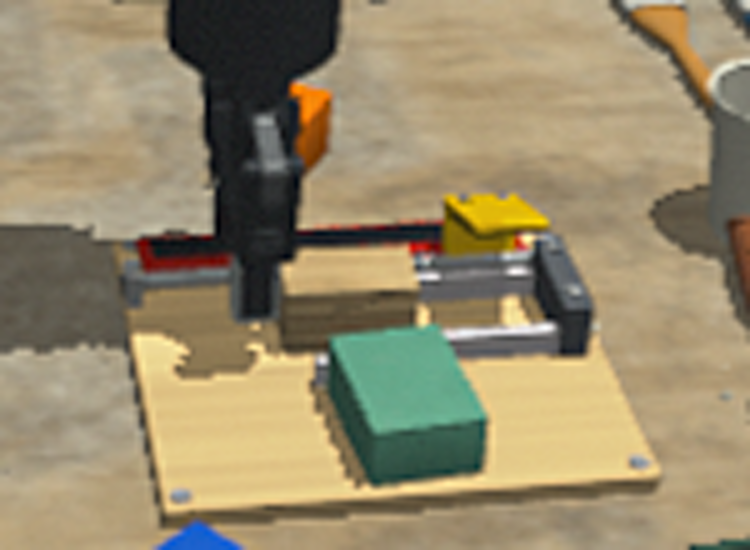

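View pics/wrist5.png

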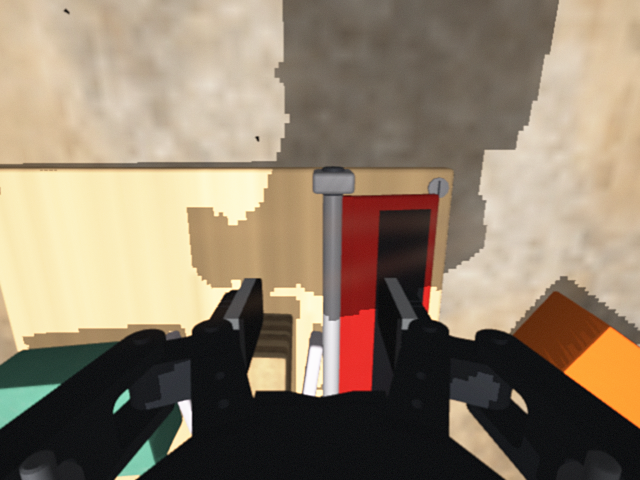

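>>> play_rows:
  motion:
    - [[0.08, 0.01, 0.01], [0, 0, 0], 0.18]
    - [[0.08, 0.01, 0.01], [0, 0, 0], 0.18]
    - [[0.08, 0, 0], [0, 0, 0], 0.18]
    - [[0.08, 0, 0], [0, 0, 0], 0.18]
    - [[0.08, 0, 0], [0, 0, 0], 0.18]
    - [[0.08, 0, 0], [0, 0, 0], 0.18]
    - [[0.08, 0, 0], [0, 0, 0], 0.18]
    - [[0, 0, 0], [0, 0, 0], 0.18]

```text
time: 8.85
position: [562.4, -2.4, 30.4]
tool_rot: [-0.005, 1.0, 0.001, -0.002]
ft_force: [-7.5, 1.0, 12.7]
grip_width: 50.6
```

```bash
python3 - <<'E'
from h import *
o=manip.get_obs();print(o['position'],o['ft_force'])
c=manip.camera("wrist");save(c,"wrist6.png")
c=manip.camera("side")
im=cv2.resize(c["img"][210:320,280:430],None,fx=5,fy=5,interpolation=cv2.INTER_CUBIC);cv2.imwrite("pics/side6.png",im[:,:,::-1])
E
```

```text
[562.40305522  -2.37808497  30.41663575] [-7.50303131  1.0022873  12.65082428]
```

View pics/side6.png

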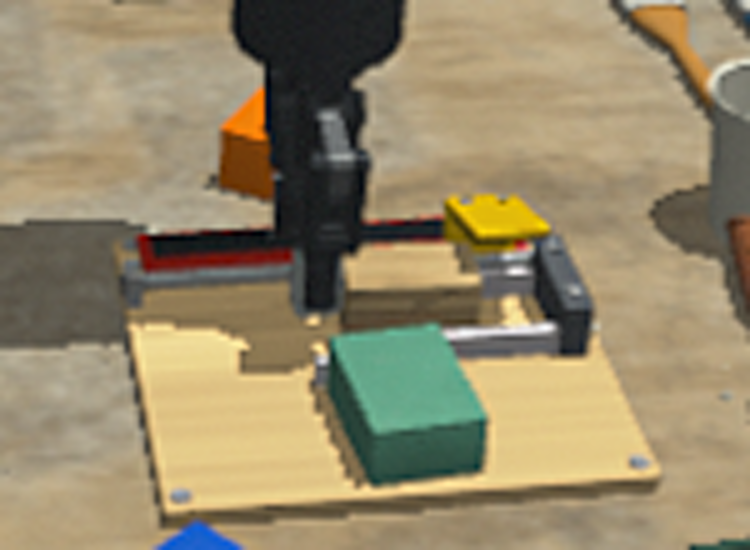

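View pics/wrist6.png

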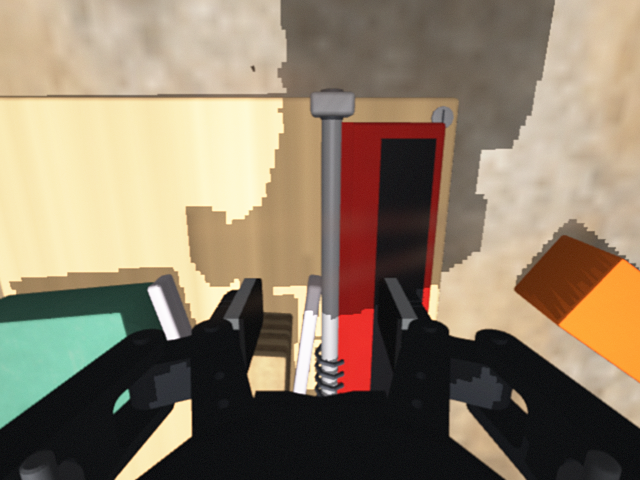

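Block is entering under the raised flap, straight. Continuing.

>>> play_rows:
  motion:
    - [[0.08, 0, 0], [0, 0, 0], 0.18]
    - [[0.08, 0, 0], [0, 0, 0], 0.18]
    - [[0.08, 0, 0], [0, 0, 0], 0.18]
    - [[0.08, 0.01, 0], [0, 0, 0], 0.18]
    - [[0.06, 0, 0], [0, 0, 0], 0.18]
    - [[0.06, 0, 0], [0, 0, 0], 0.18]
    - [[0, 0, 0], [0, 0, 0], 0.18]

```text
time: 9.65
position: [584.4, -1.9, 30.5]
tool_rot: [-0.005, 1.0, 0.001, -0.002]
ft_force: [-7.4, 1.6, 12.1]
grip_width: 50.4
```

```bash
python3 - <<'E'
from h import *
o=manip.get_obs();print(o['position'],o['ft_force'])
c=manip.camera("wrist");save(c,"wrist7.png")
c=manip.camera("side")
im=cv2.resize(c["img"][210:320,280:430],None,fx=5,fy=5,interpolation=cv2.INTER_CUBIC);cv2.imwrite("pics/side7.png",im[:,:,::-1])
E
```

```text
[584.41210573  -1.91292731  30.48064232] [-7.41269652  1.63563035 12.06036022]
```

View pics/side7.png

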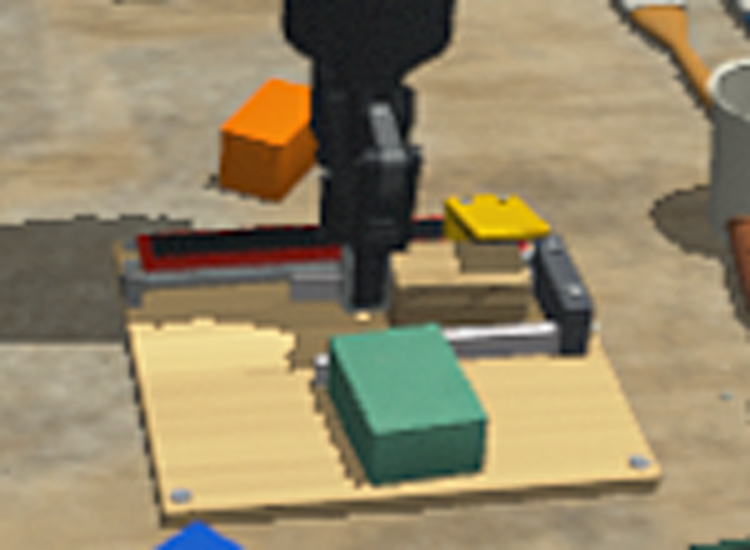

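View pics/wrist7.png

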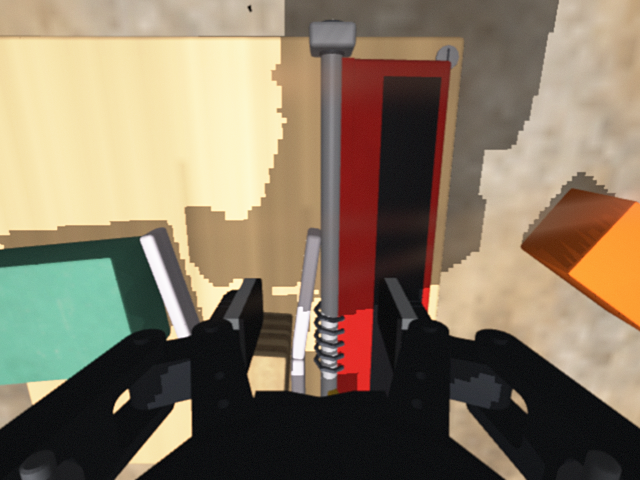

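>>> play_rows:
  motion:
    - [[0.05, 0, 0], [0, 0, 0], 0.18]
    - [[0.05, 0, 0], [0, 0, 0], 0.18]
    - [[0.04, 0, 0], [0, 0, 0], 0.18]
    - [[0, 0, 0], [0, 0, 0], 0.18]

```text
time: 10.15
position: [591.0, -1.9, 30.4]
tool_rot: [-0.005, 1.0, 0.001, -0.002]
ft_force: [-9.4, 1.8, 11.7]
grip_width: 51.0
```

>>> play_rows:
  motion:
    - [[0.04, 0, 0], [0, 0, 0], 0.18]
    - [[0, 0, 0], [0, 0, 0], 0.18]

```text
time: 10.35
position: [592.9, -1.9, 30.4]
tool_rot: [-0.005, 1.0, 0.001, -0.002]
ft_force: [-8.2, 0.9, 12.5]
grip_width: 50.6
```

>>> play_rows:
  motion:
    - [[0.04, 0, 0], [0, 0, 0], 0.18]
    - [[0, 0, 0], [0, 0, 0], 0.18]

```text
time: 10.55
position: [594.8, -1.9, 30.4]
tool_rot: [-0.005, 1.0, 0.001, -0.002]
ft_force: [-8.5, 0.6, 12.4]
grip_width: 50.3
```

>>> play_rows:
  motion:
    - [[0.04, 0, 0], [0, 0, 0], 0.18]
    - [[0, 0, 0], [0, 0, 0], 0.18]

```text
time: 10.75
position: [595.1, -1.9, 30.1]
tool_rot: [-0.005, 1.0, 0.001, -0.004]
ft_force: [-12.7, 0.9, 14.8]
grip_width: 50.2
```

>>> play_rows:
  motion:
    - [[0.02, 0, 0], [0, 0, 0], 0.18]
    - [[0, 0, 0], [0, 0, 0], 0.18]

```text
time: 10.95
position: [595.1, -1.9, 29.9]
tool_rot: [-0.005, 1.0, 0.001, -0.004]
ft_force: [-15.2, 2.2, 17.4]
grip_width: 50.6
```

>>> play_rows:
  motion:
    - [[0.03, 0, 0.01], [0, 0, 0], 0.18]
    - [[0, 0, 0], [0, 0, 0], 0.18]

```text
time: 11.15
position: [595.1, -1.9, 29.9]
tool_rot: [-0.005, 1.0, 0.001, -0.006]
ft_force: [-18.9, 1.5, 16.4]
grip_width: 50.6
```

```bash
python3 - <<'E'
from h import *
o=manip.get_obs();print(o['position'],o['ft_force'])
c=manip.camera("wrist");save(c,"wrist8.png")
c=manip.camera("side")
im=cv2.resize(c["img"][210:320,280:430],None,fx=5,fy=5,interpolation=cv2.INTER_CUBIC);cv2.imwrite("pics/side8.png",im[:,:,::-1])
E
```

```text
[595.13543579  -1.94955487  29.93557797] [-18.86027842   1.53226046  16.40920149]
```

View pics/side8.png

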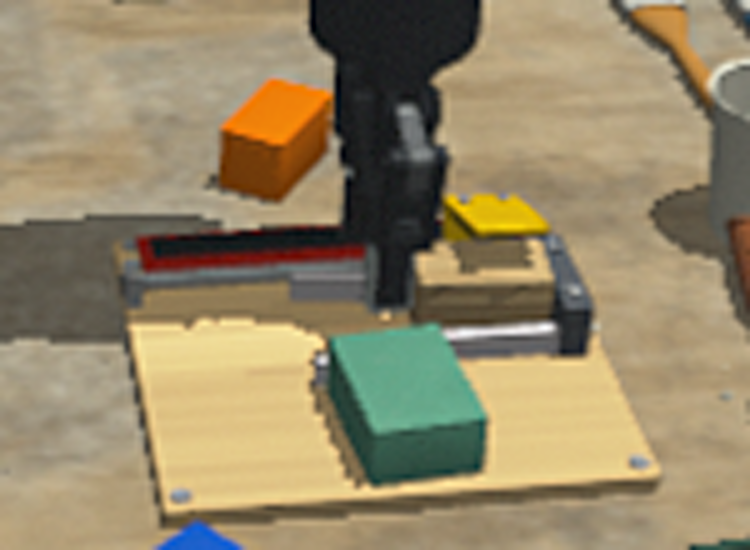

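The block is home: TCP x stalled at 595.1 while the push force rose from 8 to 19 N, and the side view shows it touching the stop. I'll relax the push, back away with the bar still pressed, then rise.

>>> play_rows:
  motion:
    - [[-0.06, 0, 0], [0, 0, 0], 0.18]
    - [[-0.06, 0, 0], [0, 0, 0], 0.18]
    - [[-0.06, 0, 0], [0, 0, 0], 0.18]
    - [[-0.06, 0, 0], [0, 0, 0], 0.18]
    - [[0, 0, 0], [0, 0, 0], 0.18]

```text
time: 11.75
position: [594.2, -2.1, 33.4]
tool_rot: [-0.005, 1.0, 0.001, 0.004]
ft_force: [4.8, 1.0, 9.5]
grip_width: 50.2
```

```bash
python3 - <<'E'
from h import *
o=manip.get_obs();print(o['position'],o['ft_force'])
c=manip.camera("side")
im=cv2.resize(c["img"][210:320,280:430],None,fx=5,fy=5,interpolation=cv2.INTER_CUBIC);cv2.imwrite("pics/side9.png",im[:,:,::-1])
E
```

```text
[594.18103209  -2.07848047  33.40310081] [4.80408388 0.96352171 9.52155896]
```

View pics/side9.png

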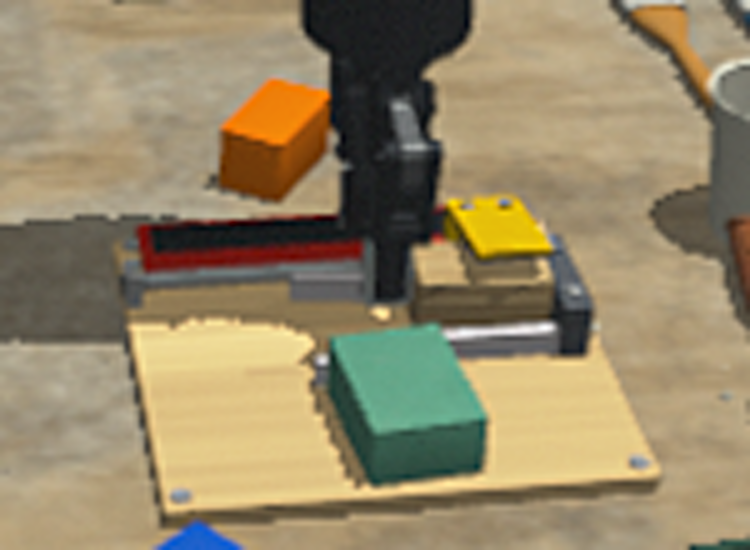

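>>> play_rows:
  motion:
    - [[-0.06, 0, 0], [0, 0, 0], 0.18]
    - [[-0.04, 0, 0.04], [0, 0, 0], 0.18]
    - [[0, 0, 0.06], [0, 0, 0], 0.18]
    - [[0, 0, 0.06], [0, 0, 0], 0.18]
    - [[0, 0, 0.1], [0, 0, 0], 0.18]
    - [[0, 0, 0.1], [0, 0, 0], 0.18]
    - [[0, 0, 0.2], [0, 0, 0], 0.18]
    - [[0, 0, 0.4], [0, 0, 0], 0.18]
    - [[0, 0, 0.6], [0, 0, 0], 0.18]
    - [[0, 0, 0], [0, 0, 0], 0.18]

```text
time: 12.8
position: [587.2, -2.4, 113.0]
tool_rot: [-0.005, 1.0, -0.0, 0.003]
ft_force: [0.5, -0.3, -0.3]
grip_width: 50.6
```

```bash
python3 - <<'E'
from h import *
o=manip.get_obs();print(o['position'],o['ft_force'])
c=manip.camera("wrist");save(c,"wrist10.png")
c=manip.camera("side")
im=cv2.resize(c["img"][210:320,280:430],None,fx=5,fy=5,interpolation=cv2.INTER_CUBIC);cv2.imwrite("pics/side10.png",im[:,:,::-1])
E
```

```text
[587.24875257  -2.43915856 113.02252955] [ 0.4606504  -0.25170776 -0.26409   ]
```

View pics/side10.png

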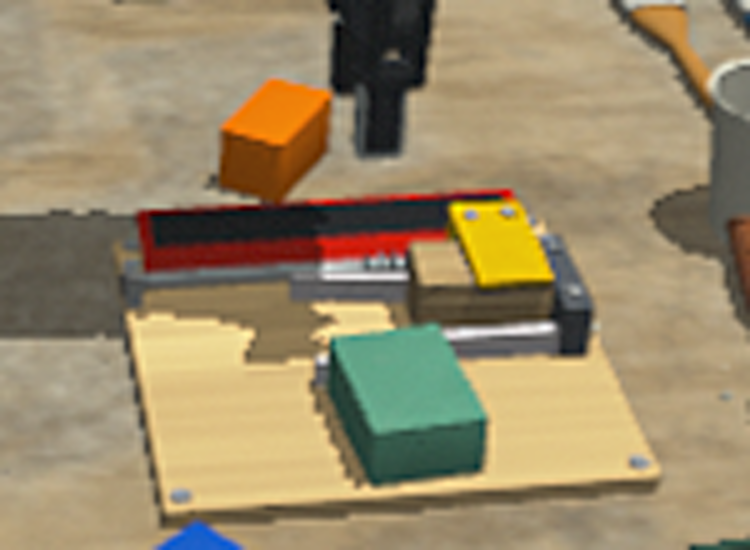

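View pics/wrist10.png

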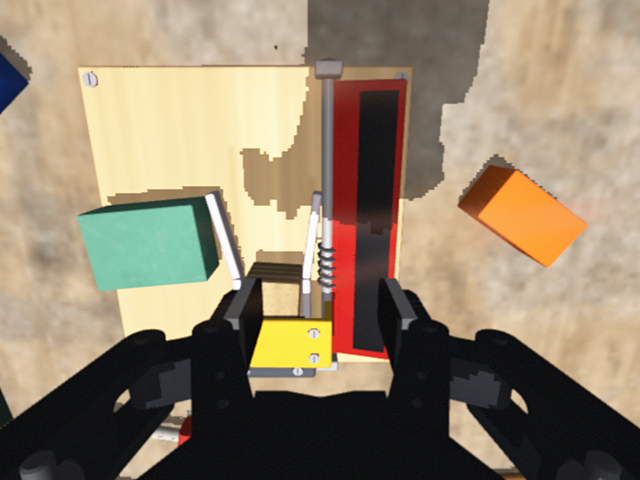

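```bash
python3 - <<'E'
from h import *
c=manip.camera("wrist")
im=cv2.resize(c["img"][250:390,225:345],None,fx=4.2,fy=4.2,interpolation=cv2.INTER_CUBIC);cv2.imwrite("pics/w11.png",im[:,:,::-1])
w=lambda p,z:world(c,p,z=z)[:,:2].round(1).tolist()
print("rear edge board",w([(80,67),(412,67)],10),"bar rear",w([(334,82)],22),"block rear bottom",w([(250,264),(303,265)],10),"block rear top",w([(253,280),(303,281)],45))
s=manip.camera("side")
im=cv2.resize(s["img"][240:290,355:405],None,fx=12,fy=12,interpolation=cv2.INTER_CUBIC);cv2.imwrite("pics/s11.png",im[:,:,::-1])
E
```

```text
rear edge board [[480.3, -147.1], [478.0, 51.6]] bar rear [[488.4, 4.6]] block rear bottom [[605.1, -51.0], [605.4, -14.0]] block rear top [[601.7, -42.4], [602.1, -12.4]]
```

View pics/w11.png

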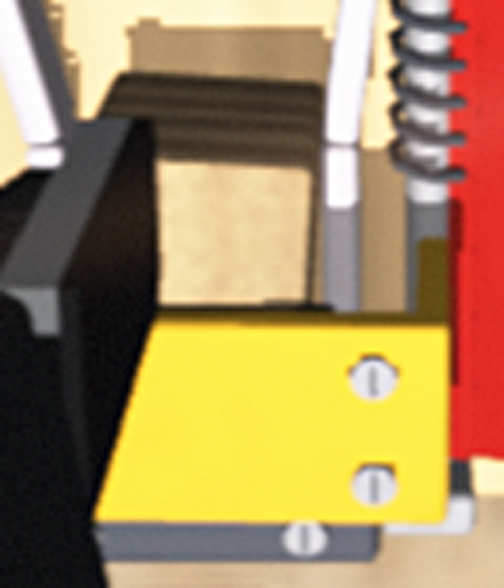

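View pics/s11.png

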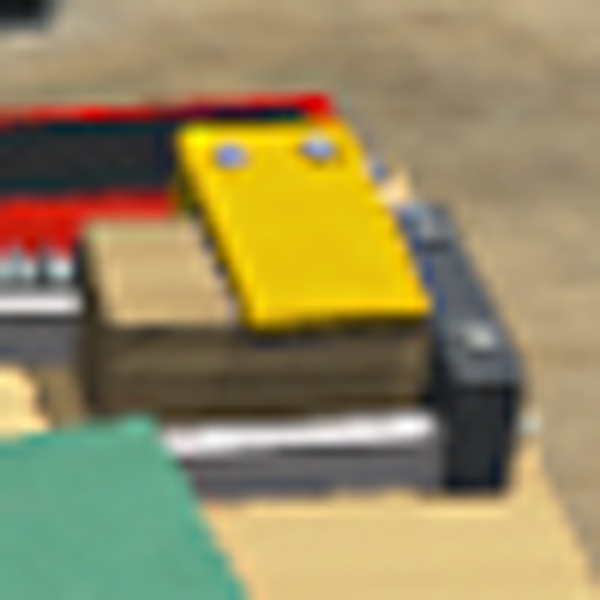

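```bash
python3 - <<'E'
import cv2,numpy as np
I={k:cv2.imread(f"pics/side{k}.png").astype(float) for k in(8,9,10)}
st=np.hstack([I[k][225:345,390:600] for k in(8,9,10)]);cv2.imwrite("pics/cmp.png",cv2.resize(st,None,fx=1.25,fy=1.25))
for y in(300,310):
  for k in I: print(y,k,I[k][y,400:440:2].mean(1).astype(int).tolist(), I[k][y,530:580:2].mean(1).astype(int).tolist())
E
```

```text
300 8 [22, 23, 34, 48, 64, 74, 78, 73, 63, 59, 62, 67, 70, 71, 75, 78, 82, 84, 84, 86] [88, 89, 89, 91, 91, 91, 90, 90, 90, 85, 80, 68, 49, 34, 35, 52, 73, 89, 98, 103, 98, 92, 90, 90, 91]
300 9 [66, 71, 75, 75, 72, 67, 62, 59, 59, 61, 66, 72, 77, 80, 83, 83, 82, 84, 86, 87] [89, 88, 88, 88, 89, 90, 89, 89, 89, 82, 75, 63, 46, 35, 37, 53, 74, 90, 97, 102, 98, 93, 91, 89, 90]
300 10 [97, 92, 83, 73, 63, 55, 52, 52, 56, 62, 68, 74, 77, 79, 82, 84, 85, 85, 85, 85] [76, 76, 74, 72, 74, 79, 84, 88, 90, 84, 76, 63, 47, 35, 38, 53, 73, 88, 97, 102, 98, 92, 91, 90, 90]
310 8 [91, 91, 91, 88, 78, 64, 53, 52, 58, 64, 67, 70, 72, 71, 71, 69, 68, 67, 66, 67] [74, 74, 74, 74, 75, 77, 77, 78, 76, 69, 61, 51, 43, 38, 35, 36, 40, 47, 53, 59, 63, 64, 63, 60, 58]
310 9 [115, 110, 101, 89, 72, 58, 49, 49, 57, 63, 66, 69, 69, 68, 67, 66, 66, 67, 67, 68] [74, 74, 75, 75, 76, 77, 78, 76, 73, 66, 59, 50, 42, 37, 34, 35, 40, 46, 52, 59, 63, 64, 62, 59, 57]
310 10 [115, 109, 100, 89, 72, 57, 48, 49, 56, 62, 66, 69, 69, 68, 66, 65, 65, 66, 68, 69] [62, 63, 65, 67, 72, 75, 78, 78, 75, 68, 59, 49, 40, 35, 33, 34, 39, 45, 51, 58, 61, 63, 63, 62, 60][ WARN:0@0.165] global loadsave.cpp:1063 imwrite_ Unsupported depth image for selected encoder is fallbacked to CV_8U.
```

View pics/cmp.png

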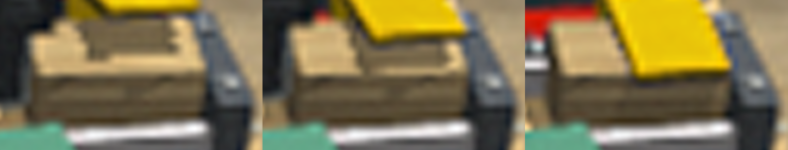

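View pics/wrist8.png

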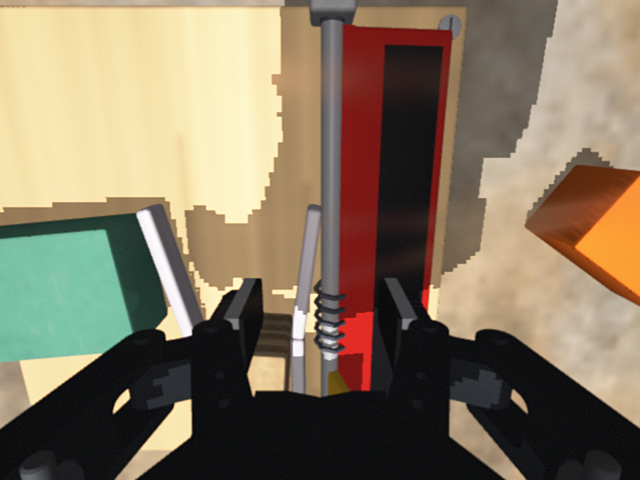

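I'll move the arm aside so the top camera can see the end state.

>>> play_rows:
  motion:
    - [[0, 0, 0.8], [0, 0, 0], 0.18]
    - [[0, 0, 0.8], [0, 0, 0], 0.18]
    - [[-0.2, -0.6, 0.4], [0, 0, 0], 0.18]
    - [[-0.3, -0.7, 0], [0, 0, 0], 0.18]
    - [[-0.3, -0.7, 0], [0, 0, 0], 0.18]
    - [[-0.3, -0.7, 0], [0, 0, 0], 0.18]
    - [[-0.3, -0.7, 0], [0, 0, 0], 0.18]
    - [[-0.3, -0.7, 0], [0, 0, 0], 0.18]
    - [[-0.3, -0.7, 0], [0, 0, 0], 0.18]
    - [[-0.3, -0.7, 0], [0, 0, 0], 0.18]

```text
time: 14.0
position: [468.1, -278.4, 207.5]
tool_rot: [-0.005, 1.0, 0.001, -0.001]
ft_force: [0.5, -0.0, 0.1]
grip_width: 50.2
```

>>> play_rows:
  motion:
    - [[0, -0.7, 0], [0, 0, 0], 0.18]
    - [[0, -0.7, 0], [0, 0, 0], 0.18]
    - [[0, -0.7, 0], [0, 0, 0], 0.18]
    - [[0, 0, 0], [0, 0, 0], 0.18]

```text
time: 14.4
position: [468.7, -385.9, 207.1]
tool_rot: [-0.003, 1.0, -0.0, -0.001]
ft_force: [1.0, 0.1, -0.7]
grip_width: 50.2
```

```bash
python3 - <<'E'
from h import *
c=manip.camera("top");save(c,"top12.png")
J=np.load("jig.npz");R,t=J["R"],J["t"]
im=cv2.resize(c["img"][150:265,290:410],None,fx=5,fy=5,interpolation=cv2.INTER_CUBIC)
def mark(p,col):
    q=proj(c,np.r_[R@np.array(p[:2],float)+t,p[2]])[0]; q=(q-[290,150]+.5)*5-.5
    cv2.circle(im,tuple(int(round(a)) for a in q),3,col,1);return q.round(1)
print("pred rear top corners",mark((-22,17.5,45),(255,0,0)),mark((-22,-17.5,45),(255,0,0)))
print("board",mark((60,90,10),(0,0,255)),mark((-150,90,10),(0,0,255)))
print("stop foot",mark((38,20,10),(255,0,255)))
cv2.imwrite("pics/crop12.png",im[:,:,::-1])
s=manip.camera("side");save(s,"side12.png")
E
```

```text
pred rear top corners [218.5 216.6] [300.9 213.8]
board [48.8 61. ] [ 59.8 530.5]
stop foot [207.5 103.3]
```

View pics/crop12.png

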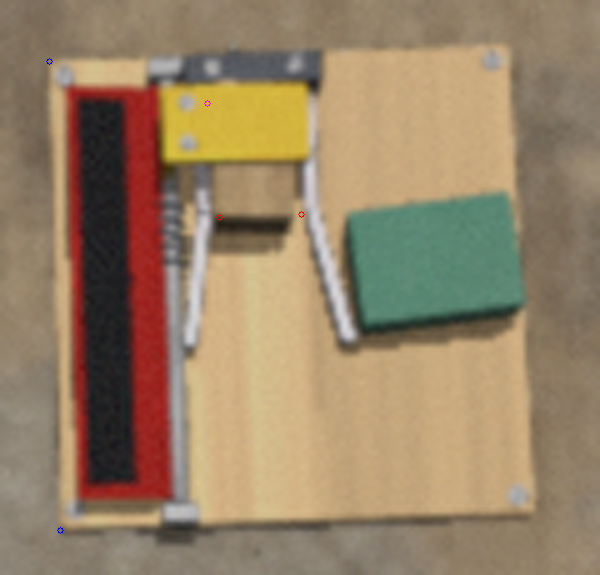

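View pics/top12.png

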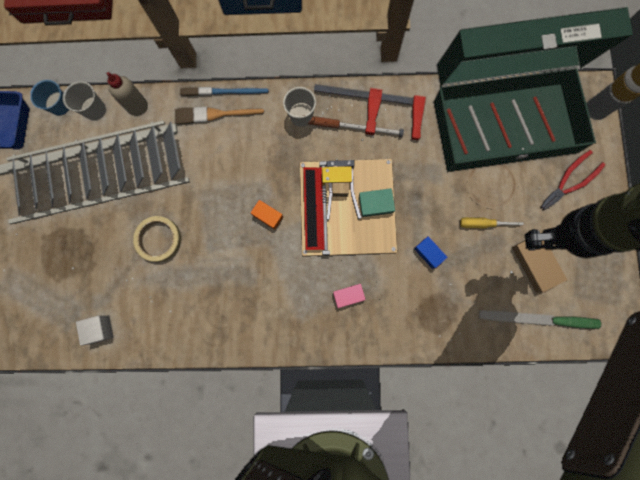

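The rear top edge (row 216 in the crop) lies on the line predicted for fully home, the flap rests on the block, and the green block, tape and screwdriver have not moved.

```bash
python3 -c "
from plant import manip
o=manip.get_obs();print(o['time'],o['ft_force']);print(manip.close_job())"
```

```text
14.5 [-0.32953767 -0.04975826 -0.00099329]
the job is handed in; nothing more can be done
None
```

The layered block is in the jig against the end stop with the flap resting on it. I handed the job in at 14.5 s of the 40 s limit.

**What I did:** The left fingertip pressed the red bar with about 12 N, and the flap visibly lifted. I kept the bar pressed while the right fingertip pushed the block along the lane. The push stalled at TCP x = 595.1 as its force rose from 8 to 19 N. I then backed off, let the bar come up and moved the arm clear.

**Last checks:**
- **Seating:** In the top view, the block's rear edge lies on the position calculated for fully home. The side view shows no gap at the stop.
- **Holding:** The flap rests on the block.
- **Other things:** The green block, tape roll, screwdriver and coloured look-alikes appear unmoved, judged by eye. The wrist force is about zero.

**What disagreed:**
- **Rear-face reading:** The wrist camera put the block's rear face 1–2 mm short of home. That is within its roughly 2 mm calibration, and the top view and the stall did not support it.
- **Early rise:** As I backed off, the tool rose about 3 mm earlier than commanded. The flap started to lower then, but the block was already home. Comparing side views, the block moved back less than about 0.4 mm.
- **Flap angle:** My camera fits of the rocker angle were too noisy to use, so the lift rests on the bar force and the pictures.

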